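Register the gel tray in the casting stand and clamp it

TASK

Get the casting stand ready for pouring: slide the white gel tray, standing upright on the black base, away from you into the corner of the two metal stops until it lies flush against both of them. Then turn the clamp knob counterclockwise as far as it goes, so that the steel clamp finger lies over the tray, leave the tray flush and still, and let go. Leave the other things on the bench where they are.

Things in the scene. Friction and masses are not known exactly. Their poses are not given: they have to be found in the camera images.
- stand: Fixed casting stand: black plate, top 20 mm above the bench, x -145 to +105, y -140 to +125 mm. Origin at bench height; seen from the robot x points to the far right, y to the far left, z up (turned about -45 degrees, varying). Two aluminium stops on it, 16 mm high, 8 mm thick: right-hand stop face at x = +70 (y -45 to +68), left-hand stop face at y = +60 (x -40 to +70).
- stop_corner (a point): Inner corner of the two stops, on the plate's top (stand x = +70, y = +60, z = 20 mm). Axes as the stand.
- lamp (a point): Centre of the underside of the stand's flat grey lamp head, 133 mm above the bench (stand x = -12.5, y = +37.5). The head is 65 mm in x, 165 mm in y, 17 mm thick, and overhangs the stops' corner; its 20 mm square column stands at stand x = -12.5, y = +105. An upright tool hits it when pushing the tray home; one leaned back 30 to 40 degrees reaches beneath.
- tray: Loose open white plastic gel tray, 110 mm in its x, 90 mm in its y, 30 mm high, walls and floor 5 mm, 0.2 to 0.35 kg. Origin at the centre of its underside. It starts askew on the base plate, 25 to 60 mm short of each stop. Home, its origin is at x = +15, y = +15 mm, z = 20 mm of the stand, with axes parallel to the stand's.
- clamp (a joint): Turn of the clamp in rad about its upright axis, which stands at x = +98, y = -68 mm of the stand, counterclockwise from above positive; 0 = parked behind the right-hand stop, 1.45 = its end stop, finger over the tray's right-hand corner. It starts between 0 and 0.3 and stays where left.
- clamp_grip (a point): On the clamp's axis at the height to grip, 85 mm above the bench. The black grip bar is 44 mm long, 12 mm wide, 28 mm high (68 to 96 mm above the bench); its length points 50 degrees counterclockwise of this point's x axis, which turns with the clamp (at joint 0 it is parallel to the stand's x).
- finger_tip (a point): Underside of the steel clamp finger near its end, 70 mm from the clamp's axis, 54 mm above the bench. The finger is 13 mm wide, 8 mm thick, and points the same way as the grip bar.
- level: Bystander: round metal bubble level, 30 mm across, 12 mm high, on the base plate behind the left-hand stop. Origin at its underside.
- comb: Bystander: white gel comb lying on the bench beside the stand, 95 mm long, 6 mm high.
- cap: Bystander: orange screw cap, 40 mm across, 14 mm high, on the bench just before the stand.
- jar: Bystander: open glass jar, 66 mm across, 95 mm high, left of the stand.
- rack: Bystander: grey tube rack with white tube lids, 60 x 100 mm, 47 mm high, to the right of the stand.
- media_bottle: Bystander: glass bottle, 80 mm across, 190 mm high, farther left.
- wash_bottle: Bystander: white wash bottle, 68 mm across, 175 mm high, far right.

How it is judged (in metres and radians):
On the way, in this order (a step that is already met when the one before it is completed fails the run):
1. the tray is flush against both stops (x of tray in the frame of stand between 0.013 and 0.0175 m and y of tray in the frame of stand between 0.013 and 0.0175 m and angle between the x axis of tray and the x axis of stand, either way round below 0.03 rad and z of tray in the frame of stand below 0.0225 m and angle between tray's own z axis and vertical below 0.04 rad), for 0.2 s.
2. the clamp is turned over the tray (value of joint clamp above 1.3 rad), for 0.2 s.
At the end, for the whole second after the job is handed in: The tray stands flat on the base plate, at rest, its two far edges within 2 mm of the two stops (measured at its centre) and parallel to them within 0.03 rad; the clamp is at rest, turned beyond 1.3 rad (end stop 1.45) (all of step 1 and value of joint clamp above 1.3 rad and linear speed of tray below 0.01 m/s and velocity of joint clamp between -0.05 and 0.05 rad/s); the robot touches nothing.
It fails at once if a bystander on the bench or stand is moved by more than 30 mm (distance of any of level, comb, cap, jar, rack, media_bottle, wash_bottle from where it was at the start of the episode above 0.03 m).
It also fails if it takes over 72 s, if anything falls off the work surface, if the arm or the gripper's body presses on something with over 40 N, if the wrist force passes 120 N, or if a joint passes its speed limit or range.

ROBOT

A 6-joint arm with a two-finger parallel gripper is mounted at the origin on the work surface. World frame = base frame: x ahead of the robot, y to its left, z up, the work surface at z = 0. Lengths are in mm, angles in degrees, forces in N, time in s.
With the tool pointing down it reaches from about 300 to 850 mm from the base axis. Payload 4.2 kg.
Tool frame: the origin (TCP) lies at the very end of the fingers, on their centre line; the grasp point (between the pads) lies 19 mm behind it; z points along the fingers, y is the line along which they close (so a half turn about z gives the same grasp; the last joint's range is limited). The gripper opens to 91 mm and grips with 3 to 60 N. Pads are 32 mm wide; open, the fingers measure 118 mm over their backs; the gripper's body (76 mm by 178 mm) begins 60 mm behind the grasp point.
Start: joints at [-77.865, 18.312, 89.639, -0, 72.044, -1.146], TCP at [132.097, -559.637, 213.976] pointing down, gripper open.
Joint ranges: [-177.97, 177.97], [-48.28, 115.42], [12.27, 149.76], [-77.06, 257.06], [2.81, 150.46], [-146.56, 146.56]. Speed limits (degrees/s): [147.25, 147.25, 180, 180, 180, 180].

INTERFACE

Orientations are given as [roll, pitch, yaw] about the fixed x, y, z axes, in that order (R = Rz(yaw) Ry(pitch) Rx(roll)).
In Python, from workcell import env, eyes gives the robot as it stands.
- The arm moves only by the tool send_rows, never from a script. Its argument "targets" is text: rows parted by semicolons, each of 7 numbers parted by spaces: the shift along the tool's x, y, z in m, then the turn, a rotation vector about the tool's x, y, z in degrees, then the opening in per cent of the stroke, from 0 (shut) to 100 (fully open). A call has 1 to 12 rows; each row is the pose to reach, as a shift and turn from the pose commanded when the call began, along the tool's axes at that moment; what a row does not reach only later rows make up. A row lasts 1/12 s, in which the tool goes at most 41.7 mm and 7.16 degrees, less where a joint would pass 70% of its speed; a pose out of reach is approached as far as the arm can. A call with a gripper value outside its range is refused whole. The fingers move at their own pace and stop on an object; "grip_force" is the grip in N (left out, the last holds). Time passes only in rows, so rows that repeat a pose let the fingers close. It gives the time, the measured TCP pose, the force, the opening and the grip force at its end, in the units of the state.
- env.state(): the state, without advancing time (a new reading comes with each control period).
- eyes.grab_frame(name): name is "scene" or "top" or "wrist"; returns a dict with "image" (400x640x3 uint8, blue, green, red), "fovy" (degrees; the focal length in pixels is half the picture's height over the tangent of half this angle, whatever the lens; pixels are square), "cx", "cy" (the principal point, pixels), "eye" and "attitude" of the camera in the world. Camera axes: x right, y up, looking along -z (the intrinsics and any distortion apply to the point x, -y, -z); pixel columns grow to the right and rows downward; lengths in mm; the calibration is good to about 2 mm. The wrist camera is an equidistant fisheye: a pixel r from the principal point sees the ray r / f radians off the axis. A picture is of the moment at which its call begins. There is no depth.
- env.job_done(): hands the job in; it is judged then, once.
The state is a dict: "time_s": time; "qpos": joint angles; "qvel": joint speeds; "effort": joint torques, N m; "ee_pos": TCP position; "ee_rot": TCP orientation; "force": force on the tool from outside, world axes, zero at the start; "torque": the same for the moment, N m; "gripper_width": finger opening in mm; "gripper_force": force on a finger pad.
Only numpy, scipy, OpenCV 4.12 (cv2) and the standard library are available. Lean on these libraries where they do the work, as an engineer would, in place of code of your own. Each camera call takes 0.05 s, during which the arm holds its last target. There are 200 camera calls.

## Working session

There is one attempt and no reset: what is moved stays moved. The work goes in short steps, Python scripts to look and compute and a tool call to move; the robot and the scene stay as the last step left them, time stands still between calls to the robot, and variables do not carry over. Pictures are saved under pics/ and viewed, at most 10 in all, crops included, and the job is handed in when it is done.

Besides the shell and the picture viewer there is one more tool, called after ">>>" as a command line: name --argument value ..., lists and objects as JSON in quotes. send_rows: Moves the arm, as the interface text tells. Its arguments: {"type":"object","properties":{"targets":{"type":"string"},"grip_force":{"type":"number"}},"required":["targets"]}

```bash
ls; mkdir -p pics; cat > h.py <<'E'
import numpy as np, cv2
from workcell import env, eyes
from scipy.spatial.transform import Rotation as R
def grab(n,save=None):
    f=eyes.grab_frame(n)
    if save: cv2.imwrite('pics/'+save,f['image'])
    return f
def att(f):
    a=np.array(f['attitude'],float)
    return a if a.shape==(3,3) else R.from_euler('xyz',a,degrees=True).as_matrix()
def ray(f,u,v,fish=False):
    F=200/np.tan(np.radians(f['fovy']/2)); x=(u-f['cx'])/F; y=(v-f['cy'])/F
    if fish:
        r=np.hypot(x,y); s=np.sinc(r/np.pi); d=np.array([x*s,-y*s,-np.cos(r)])
    else: d=np.array([x,-y,-1.])
    return att(f)@d
def onz(f,u,v,z,fish=False):
    d=ray(f,u,v,fish); e=np.array(f['eye'],float); return e+d*(z-e[2])/d[2]
def proj(f,p,fish=False):
    F=200/np.tan(np.radians(f['fovy']/2)); c=att(f).T@(np.array(p,float)-np.array(f['eye'],float))
    x,y,z=c[0],-c[1],-c[2]
    if fish:
        r=np.hypot(x,y); t=np.arctan2(r,z); k=t/r
    else: k=1/z
    return np.array([f['cx']+F*x*k,f['cy']+F*y*k])
E
python3 - <<'E'
from h import *
for n in('scene','top','wrist'):
    f=grab(n,n+'0.png'); print(n,{k:f[k] for k in f if k!='image'})
print(env.state())
E
```

```text
pics
scene {'fovy': 43.43729746013547, 'cx': 323.07175712326, 'cy': 198.51126091853584, 'eye': array([1387.82999469,  363.5868201 , 1107.840694  ]), 'attitude': array([ 40.74623063,   0.48088262, 113.76431452])}
top {'fovy': 51.62159463382602, 'cx': 321.50030386783413, 'cy': 195.90085293445446, 'eye': array([ 424.98706832,   24.08213119, 1273.35012328]), 'attitude': array([  7.28892518,  -1.47134214, -91.02856474])}
wrist {'fovy': 65.70646984690485, 'cx': 322.90677192113685, 'cy': 204.38902597354652, 'eye': array([ 203.07017227, -543.6624319 ,  384.07009055]), 'attitude': array([-1.46235183e+01,  7.08005276e-02, -7.66316727e+01])}
{'time_s': 0.15, 'qpos': array([-7.78654928e+01,  1.83433687e+01,  8.96892981e+01, -1.09140370e-03,
        7.20426278e+01, -1.14828693e+00]), 'qvel': array([-0.02060771, -0.08049536, -0.20436469,  0.01739029, -0.0566606 ,
        0.02175432]), 'effort': array([-1.67367930e-04, -4.12774336e+01, -2.32155365e+01,  7.27856113e-02,
        4.33785736e-02, -9.64508695e-05]), 'ee_pos': array([ 132.00568026, -559.26827602,  213.31911422]), 'ee_rot': array([-1.7992470e+02, -4.7132171e-04,  1.3283131e+01]), 'force': array([-0.22699647, -0.99383918,  0.47679383]), 'torque': array([0.08230214, 0.01370067, 0.00675968]), 'gripper_force': 0.0, 'gripper_width': 91.43728997142402}
```

View pics/top0.png

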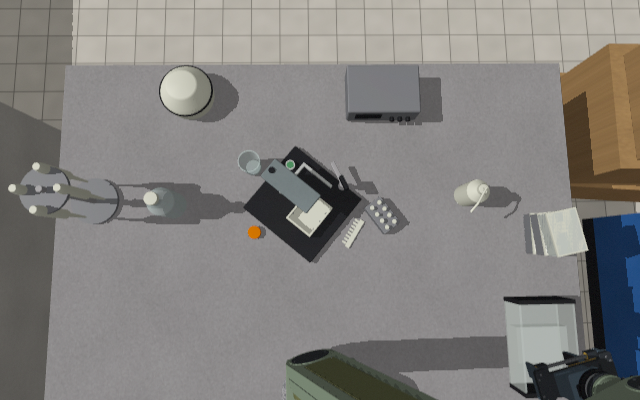

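View pics/scene0.png

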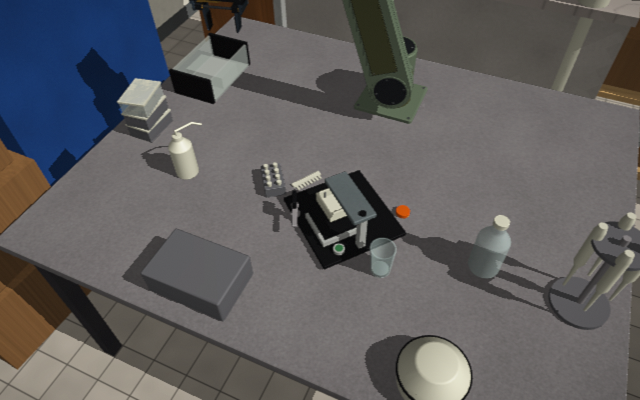

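The top view shows the black plate with corners near (296,147), (361,200), (313,262) and (245,207). The white tray is at about (310,215), the lamp head at (292,185) and the clamp at (342,178). The scene view agrees.

```bash
cat > m.py <<'E'
from h import *
f=grab('top'); im=f['image']
c=im[140:270,235:370]
c=cv2.resize(c,None,fx=5,fy=5,interpolation=cv2.INTER_CUBIC); cv2.imwrite('pics/topcrop.png',c[:600])
ks=[(296,147),(361,200),(313,262),(245,207)]
g=cv2.cvtColor(im,cv2.COLOR_BGR2GRAY)
m=((g<45)*255).astype('uint8'); m[:140]=0;m[270:]=0;m[:,:235]=0;m[:,370:]=0
cs,_=cv2.findContours(m,cv2.RETR_EXTERNAL,cv2.CHAIN_APPROX_NONE)
h=cv2.convexHull(max(cs,key=cv2.contourArea)); r=cv2.approxPolyDP(h,4,True)[:,0]; print(r)
W=np.array([onz(f,u,v,20)[:2] for u,v in r]);print(W.round(1))
print(np.linalg.norm(W-np.roll(W,-1,0),axis=1))
E
python3 m.py
```

```text
[[295 147]
 [342 176]
 [360 198]
 [310 261]
 [244 207]]
[[ 738.7   68.4]
 [ 645.6  -75.2]
 [ 576.5 -128.8]
 [ 388.8   27. ]
 [ 554.3  224.6]]
[171.1578063   87.38340509 243.96173008 257.77960114 241.67425208]
```

View pics/topcrop.png

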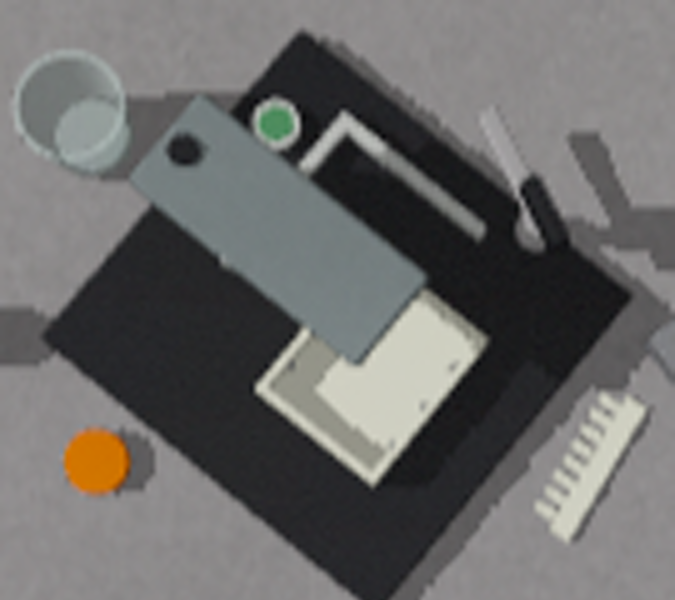

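```bash
cat >> h.py <<'E'
def fit(L,W):
    L=np.array(L,float);W=np.array(W,float)[:,:2];l=L-L.mean(0);w=W-W.mean(0)
    a=np.arctan2((l[:,0]*w[:,1]-l[:,1]*w[:,0]).sum(),(l*w).sum())
    M=np.array([[np.cos(a),-np.sin(a)],[np.sin(a),np.cos(a)]]); t=W.mean(0)-M@L.mean(0)
    return a,M,t,np.linalg.norm(L@M.T+t-W,axis=1)
def move(p,Rm):
    "relative move (m, deg rotvec) from current to world pose"
    s=env.state(); R0=R.from_euler('xyz',s['ee_rot'],degrees=True)
    d=R0.inv().apply(np.array(p)-s['ee_pos'])/1000; rv=(R0.inv()*R.from_matrix(Rm)).as_rotvec(degrees=True)
    print('move',d.round(4),rv.round(2),'rows',max(np.linalg.norm(d)/.0417,np.linalg.norm(rv)/7.16).round(1))
def tool(xang,lean=0,push=None):
    "tool x horizontal heading xang (deg), z down; then leaned about tool y so that z tips toward heading push"
    a=np.radians(xang); x=np.array([np.cos(a),np.sin(a),0]);z=np.array([0,0,-1.])
    Rm=np.column_stack([x,np.cross(z,x),z])
    if lean:
        b=np.radians(push); h=np.array([-np.sin(b),np.cos(b),0])
        Rm=R.from_rotvec(-lean*h,degrees=True).as_matrix()@Rm
    return Rm
E
python3 - <<'E'
from h import *
print(tool(50,35,50))
f=grab('top')
pk=[(295,147),(360,198),(310,261),(244,207)]
W=[onz(f,u+.0,v+.0,20) for u,v in pk]
a,M,t,e=fit([(105,125),(105,-140),(-145,-140),(-145,125)],W);print('stand',np.degrees(a),t,e)
def S(u,v,z): return (M.T@(onz(f,235+u/5,140+v/5,z)[:2]-t)).round(1)
print('tray corners',[S(*c,50) for c in((490,340),(375,487),(255,388))])
print('corner of stops',S(345,112,36),S(485,235,36),'knob ends',S(528,182,96),S(562,240,96),'fing',S(487,112,62))
print('jar',S(75,100,50),'cap',S(97,460,14),'comb',S(590,460,6),'knob world',M@[98,-68]+t,'tray-ish',M@[-30,-20]+t)
b=M@[0,-20]+t
Rm=tool(90); move([b[0],b[1]-75,300],Rm)
E
```

```text
[[ 5.26540785e-01  7.66044443e-01  3.68687826e-01]
 [ 6.27506872e-01 -6.42787610e-01  4.39385042e-01]
 [ 5.73576436e-01 -4.91994642e-19 -8.19152044e-01]]
stand -39.82252652523355 [584.73142624  40.75800074] [6.84434762 5.29251664 5.14708663 5.0745764 ]
tray corners [array([ 22.9, -90.9]), array([-87.6, -92.4]), array([-86.8,  -0.4])]
corner of stops [77.9 65.2] [ 72.5 -48.4] knob ends [103.4 -51.6] [ 89.2 -88. ] fing [127.4  -4.4]
jar [-20.7 193.6] cap [-179.7   49.5] comb [   8.6 -183.7] knob world [616.45054611 -74.22850905] tray-ish [548.88223812  44.60971609]
move [ 0.5452 -0.3952 -0.0861] [-4.000e-02 -3.000e-02 -7.672e+01] rows 16.3
```

>>> send_rows --targets "0.28 -0.2 -0.043 0 0 -38 100;0.28 -0.2 -0.043 0 0 -38 100;0.28 -0.2 -0.043 0 0 -38 100;0.28 -0.2 -0.043 0 0 -38 100;0.28 -0.2 -0.043 0 0 -38 100;0.545 -0.395 -0.086 0 0 -76.7 100;0.545 -0.395 -0.086 0 0 -76.7 100;0.545 -0.395 -0.086 0 0 -76.7 100;0.545 -0.395 -0.086 0 0 -76.7 100;0.545 -0.395 -0.086 0 0 -76.7 100;0.545 -0.395 -0.086 0 0 -76.7 100;0.545 -0.395 -0.086 0 0 -76.7 100"

```text
time_s: 1.25
ee_pos: [457.3, -182.6, 277.5]
ee_rot: [180.0, 0.0, 90.2]
force: [0.5, 0.0, -0.5]
gripper_width: 90.9
gripper_force: 0.0
```

>>> send_rows --targets "0.132 0.115 -0.023 0 0 0 100;0.132 0.115 -0.023 0 0 0 100;0.132 0.115 -0.023 0 0 0 100;0.132 0.115 -0.023 0 0 0 100;0.132 0.115 -0.023 0 0 0 100;0.132 0.115 -0.023 0 0 0 100;0.132 0.115 -0.023 0 0 0 100"

```text
time_s: 1.83
ee_pos: [571.1, -52.5, 299.5]
ee_rot: [-179.9, 0.0, 90.0]
force: [0.8, 0.3, -0.3]
gripper_width: 91.1
gripper_force: 0.0
```

```bash
python3 - <<'E'
from h import *
f=grab('wrist','w1.png'); s=env.state(); print(s['ee_pos'],s['ee_rot'],s['qpos'],f['eye'],f['attitude'])
E
```

```text
[570.66684872 -53.22088814 299.67251496] [-1.79910310e+02  4.28123765e-02  8.99649870e+01] [-6.44695989e+00  1.59255553e+01  8.08263549e+01 -5.29186216e-02
  8.33324402e+01 -6.40573037e+00] [572.9883715   18.32418838 470.32142397] [-14.74012379   0.02333326   0.13312489]
```

View pics/w1.png

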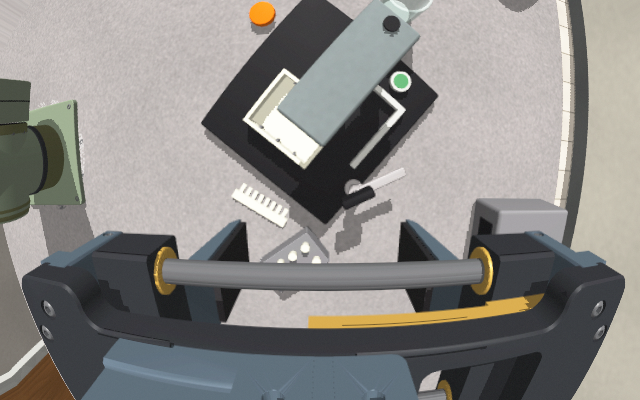

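```bash
cat > m2.py <<'E'
from h import *
f=grab('wrist'); im=f['image']; g=cv2.cvtColor(im,cv2.COLOR_BGR2GRAY)
def edges(f,mask,z,a,t,lines,tol,tr=0.5):
    cs,_=cv2.findContours(mask,cv2.RETR_LIST,cv2.CHAIN_APPROX_NONE)
    P=np.array([onz(f,u,v,z,True)[:2] for c in cs if len(c)>40 for u,v in c[:,0]])
    for _ in range(4):
        M=np.array([[np.cos(a),-np.sin(a)],[np.sin(a),np.cos(a)]])
        L=(P-t)@M; rows=[];b=[]; n=[]
        for ax,val,lo,hi in lines:
            k=(abs(L[:,ax]-val)<tol)&(L[:,1-ax]>lo)&(L[:,1-ax]<hi); n.append((k.sum(),round(float(np.median(L[k,ax]-val)),1)))
            for l in L[k]:
                # residual: l[ax]-val = da*coef + dt[ax]
                r=[0,0,0]; r[0]=(-l[1] if ax==0 else l[0]); r[1+ax]=1; rows.append(r); b.append(l[ax]-val)
        s=np.linalg.lstsq(np.array(rows,float),np.array(b),rcond=None)[0]
        a+=s[0]; t=t+M@s[1:]; tol=max(tol*.6,4)
    return a,t,n
if __name__=='__main__':
    m=((g<75)*255).astype('uint8')
    a,t,n=edges(f,m,20,np.radians(-39.8),np.array([584.7,40.8]),[(0,-145,-120,80),(1,-140,-130,90),(0,105,20,110)],14)
    print('stand',np.degrees(a),t,n)
    hs=cv2.cvtColor(im,cv2.COLOR_BGR2HSV)
    M=np.array([[np.cos(a),-np.sin(a)],[np.sin(a),np.cos(a)]])
    S=lambda u,v,z:(M.T@(onz(f,u,v,z,True)[:2]-t)).round(1)
    print('tray corners',S(243,122,50),S(310,168,50),S(287,69,50))
    print('stops corner',S(405,107,36),'end',S(352,166,36),'knob',S(345,203,96),S(374,190,96),'fingertip',S(405,172,62))
    c=np.array([-32,-45.]); m=((g>150)*255).astype('uint8')
    a2,t2,n2=edges(f,m,50,a,M@c+t,[(0,-55,-40,20),(1,-45,-45,45)],10)
    print('tray',np.degrees(a2-a),M.T@(t2-t),n2)
    for p in [(-145,-140),(105,-140),(105,125)]: print(proj(f,[*(M@p+t),20],True).round(1))
    print('knob w',M@[98,-68]+t)
E
python3 m2.py
```

```text
stand -39.40089994898854 [588.32182138  41.82562519] [(np.int64(108), 0.9), (np.int64(116), -0.0), (np.int64(45), -2.2)]
tray corners [-85.5 -93.6] [ 27.  -85.6] [-83.2   0.3]
stops corner [74.9 66.7] end [ 71.8 -47.5] knob [ 85.9 -85.9] [103.1 -50. ] fingertip [128.8  -5.4]
tray -0.32477226793936054 [-25.93290747 -45.6433528 ] [(np.int64(66), 0.2), (np.int64(51), 0.0)]
[200.8 123.5]
[328.1 224.7]
[440.4  93.3]
knob w [620.88623431 -72.92435961]
```

```bash
cat >> h.py <<'E'
A=np.radians(-39.4); M=np.array([[np.cos(A),-np.sin(A)],[np.sin(A),np.cos(A)]]); T=np.array([588.3,41.8])
def sp(x,y,z): return np.array([*(M@[x,y]+T),z])
def here():
    s=env.state(); print('stand',(M.T@(s['ee_pos'][:2]-T)).round(1),s['ee_pos'][2].round(1),'F',(M.T@s['force'][:2]).round(1),'q',s['qpos'].round(1),'t',s['time_s'])
RY=tool(50.6,38,50.6)
E
python3 - <<'E'
from h import *
here(); print(sp(-27,-150,160)); move(sp(-27,-150,160),RY)
E
```

```text
stand [ 46.8 -85. ] 299.9 F [ 0.7 -1.1] q [-6.5 15.9 80.8 -0.  83.3 -6.4] t 1.9333
[472.22661654 -56.97231217 160.        ]
move [-0.0035 -0.0981  0.14  ] [-13.08  36.53  37.82] rows 7.6
```

>>> send_rows --targets "-0.0035 -0.098 0.14 -13.1 36.5 37.8 60;-0.0035 -0.098 0.14 -13.1 36.5 37.8 60;-0.0035 -0.098 0.14 -13.1 36.5 37.8 60;-0.0035 -0.098 0.14 -13.1 36.5 37.8 60;-0.0035 -0.098 0.14 -13.1 36.5 37.8 60;-0.0035 -0.098 0.14 -13.1 36.5 37.8 60;-0.0035 -0.098 0.14 -13.1 36.5 37.8 60;-0.0035 -0.098 0.14 -13.1 36.5 37.8 60;-0.0035 -0.098 0.14 -13.1 36.5 37.8 60;-0.0035 -0.098 0.14 -13.1 36.5 37.8 60;-0.0035 -0.098 0.14 -13.1 36.5 37.8 60"

```text
time_s: 2.85
ee_pos: [473.7, -56.7, 160.7]
ee_rot: [179.8, -38.0, 50.8]
force: [-0.1, 0.3, 0.8]
gripper_width: 54.7
gripper_force: 0.0
```

```bash
python3 - <<'E'
from h import *
here(); move(sp(-27,-136,80),RY); move(sp(-27,-136,35),RY)
f=grab('wrist','w2.png')
E
```

```text
stand [ -26.  -148.9] 160.7 F [-0.3  0.1] q [-33.9  10.7 121.   48.2  55.2 -25.7] t 2.85
move [-0.0395 -0.0012  0.0715] [0.09 0.01 0.18] rows 2.0
move [-0.0672 -0.0014  0.107 ] [0.09 0.01 0.18] rows 3.0
```

View pics/w2.png

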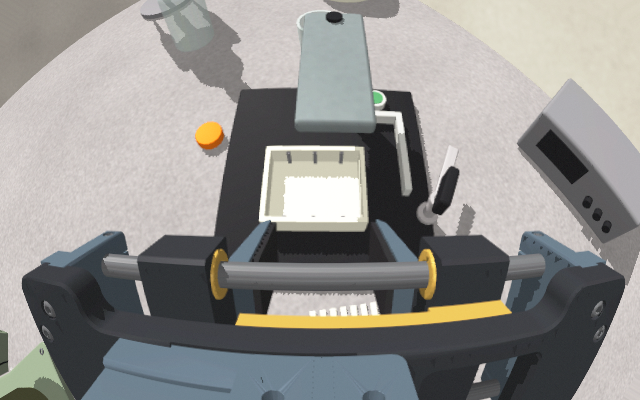

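The tray's near wall runs from (262,222) to (367,230), only slightly askew. The fingers straddle its middle, so I descend behind it.

>>> send_rows --targets "-0.067 -0.001 0.107 0 0 0 60;-0.067 -0.001 0.107 0 0 0 60;-0.067 -0.001 0.107 0 0 0 60;-0.067 -0.001 0.107 0 0 0 60;-0.067 -0.001 0.107 0 0 0 60;-0.067 -0.001 0.107 0 0 0 60"

```text
time_s: 3.4
ee_pos: [482.6, -45.3, 36.3]
ee_rot: [179.7, -38.1, 50.9]
force: [0.6, -0.1, 0.8]
gripper_width: 54.8
gripper_force: 0.0
```

```bash
python3 - <<'E'
from h import *
here(); print(env.state()['ee_pos'],env.state()['force']); 
for y in (-100,-70,-44): move(sp(-27,y,35),RY)
E
```

```text
stand [ -26.4 -134.4] 36.3 F [0.5 0.3] q [-31.9  23.6 129.1  64.7  42.6 -48.1] t 3.4
[482.56031648 -45.29553865  36.31410577] [ 0.59410779 -0.05789664  0.80611588]
move [ 0.0263 -0.0005  0.0223] [ 0.07 -0.12  0.25] rows 0.8
move [ 0.0499 -0.0004  0.0408] [ 0.07 -0.12  0.25] rows 1.5
move [ 0.0703 -0.0003  0.0568] [ 0.07 -0.12  0.25] rows 2.2
```

>>> send_rows --targets "0.0046 0 0.0037 0 0 0 60;0.0092 0 0.0074 0 0 0 60;0.0138 0 0.0111 0 0 0 60;0.0184 0 0.0148 0 0 0 60;0.023 0 0.0185 0 0 0 60;0.0276 0 0.0222 0 0 0 60;0.0322 0 0.0259 0 0 0 60;0.0368 0 0.0296 0 0 0 60;0.0414 0 0.0333 0 0 0 60;0.046 0 0.037 0 0 0 60;0.0506 0 0.0407 0 0 0 60;0.0550 0 0.044 0 0 0 60"

```text
time_s: 4.4
ee_pos: [526.1, 9.8, 33.6]
ee_rot: [179.9, -38.0, 50.7]
force: [-1.4, -1.8, 1.5]
gripper_width: 54.3
gripper_force: 1.0
```

```bash
python3 - <<'E'
from h import *
here(); print(env.state()['force']); 
for y in (-50,-44): move(sp(-26,y,34.5),RY)
f=grab('wrist','w3.png')
E
```

```text
stand [-27.7 -64.2] 33.6 F [ 0.1 -2.3] q [-22.4  24.8 127.1  70.2  38.8 -44. ] t 4.4
[-1.35363617 -1.80628637  1.46766003]
move [0.0117 0.0017 0.0081] [-0.02 -0.04  0.1 ] rows 0.3
move [0.0164 0.0017 0.0118] [-0.02 -0.04  0.1 ] rows 0.5
```

View pics/w3.png

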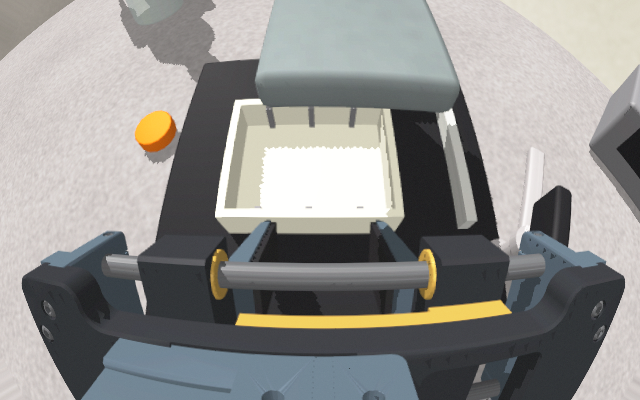

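The tray is now square to the fingers, at rows 103–230, and both fingers are in contact. I continue slowly.

>>> send_rows --targets "0.0013 0 0.0009 0 0 0 60;0.0026 0 0.0018 0 0 0 60;0.0039 0 0.0027 0 0 0 60;0.0052 0 0.0036 0 0 0 60;0.0065 0 0.0045 0 0 0 60;0.0078 0 0.0054 0 0 0 60;0.0091 0 0.0063 0 0 0 60;0.0104 0 0.0072 0 0 0 60;0.0117 0 0.0081 0 0 0 60;0.013 0 0.009 0 0 0 60;0.0143 0 0.0099 0 0 0 60"

```text
time_s: 5.37
ee_pos: [537.0, 22.8, 34.8]
ee_rot: [179.9, -38.0, 50.7]
force: [-0.1, -0.0, -0.7]
gripper_width: 55.0
gripper_force: 0.4
```

```bash
python3 - <<'E'
from h import *
here(); print(env.state()['force']); 
E
```

```text
stand [-27.6 -47.3] 34.8 F [-0.1 -0.1] q [-20.2  24.9 126.3  71.   38.  -42.6] t 5.3667
[-0.11227842 -0.03004198 -0.66485423]
```

>>> send_rows --targets "0.0008 0 0.0006 0 0 0 60;0.0016 0 0.0012 0 0 0 60;0.0024 0 0.0018 0 0 0 60;0.0032 0 0.0024 0 0 0 60"

```text
time_s: 5.7
ee_pos: [538.1, 24.8, 34.3]
ee_rot: [179.9, -37.9, 50.8]
force: [-14.6, -12.7, 10.1]
gripper_width: 54.8
gripper_force: 9.6
```

>>> send_rows --targets "0.0004 0 0.0003 0 0 0 60;0.0008 0 0.0006 0 0 0 60;0.0012 0 0.0009 0 0 0 60"

```text
time_s: 5.95
ee_pos: [538.2, 25.0, 34.2]
ee_rot: [179.8, -37.8, 50.8]
force: [-18.7, -18.2, 13.4]
gripper_width: 54.8
gripper_force: 12.8
```

>>> send_rows --targets "0.0004 0 0.0003 0 0 0 60;0.0008 0 0.0006 0 0 0 60;0.0012 0 0.0009 0 0 0 60"

```text
time_s: 6.2
ee_pos: [538.4, 25.2, 34.2]
ee_rot: [179.7, -37.7, 50.8]
force: [-26.1, -24.2, 19.9]
gripper_width: 55.3
gripper_force: 17.7
```

```bash
cat >> h.py <<'E'
RX=tool(140.6,38,-39.4)
E
python3 - <<'E'
from h import *
here(); move(sp(-28,-75,36),RY); move(sp(-60,-130,180),RY)
E
```

```text
stand [-28.1 -44.5] 34.2 F [ -4.8 -35.3] q [-19.6  24.9 126.2  70.9  37.4 -42. ] t 6.2
move [-0.023   0.0001 -0.0201] [0.16 0.32 0.13] rows 0.7
move [ 0.0215 -0.0314 -0.1678] [0.16 0.32 0.13] rows 4.1
```

>>> send_rows --targets "-0.006 0 -0.005 0 0 0 60;-0.012 0 -0.01 0 0 0 60;-0.024 0 -0.02 0 0 0 60;-0.024 0 -0.02 0 0 0 60;0.0215 -0.031 -0.168 0 0 0 60;0.0215 -0.031 -0.168 0 0 0 60;0.0215 -0.031 -0.168 0 0 0 60;0.0215 -0.031 -0.168 0 0 0 60;0.0215 -0.031 -0.168 0 0 0 60;0.0215 -0.031 -0.168 0 0 0 60"

```text
time_s: 7.03
ee_pos: [463.1, -19.5, 182.3]
ee_rot: [179.6, -38.1, 50.9]
force: [0.2, 0.4, -1.0]
gripper_width: 54.6
gripper_force: 0.0
```

```bash
python3 - <<'E'
from h import *
here(); move(sp(-140,15,170),RX)
E
```

```text
stand [ -57.8 -126.8] 182.3 F [-0.1  0.5] q [-30.2   6.5 122.4  48.1  54.9 -21. ] t 7.0333
move [ 0.1044 -0.0821  0.0969] [  0.38 -58.72 -95.52] rows 15.7
```

>>> send_rows --targets "0.104 -0.082 0.097 0.4 -58.7 -95.5 50;0.104 -0.082 0.097 0.4 -58.7 -95.5 50;0.104 -0.082 0.097 0.4 -58.7 -95.5 50;0.104 -0.082 0.097 0.4 -58.7 -95.5 50;0.104 -0.082 0.097 0.4 -58.7 -95.5 50;0.104 -0.082 0.097 0.4 -58.7 -95.5 50;0.104 -0.082 0.097 0.4 -58.7 -95.5 50;0.104 -0.082 0.097 0.4 -58.7 -95.5 50;0.104 -0.082 0.097 0.4 -58.7 -95.5 50;0.104 -0.082 0.097 0.4 -58.7 -95.5 50;0.104 -0.082 0.097 0.4 -58.7 -95.5 50;0.104 -0.082 0.097 0.4 -58.7 -95.5 50"

```text
time_s: 8.03
ee_pos: [488.3, 143.6, 166.3]
ee_rot: [167.9, 20.7, 116.1]
force: [-0.4, 0.1, -0.2]
gripper_width: 45.4
gripper_force: 0.0
```

```bash
python3 - <<'E'
from h import *
here(); move(sp(-140,15,170),RX); move(sp(-125,15,35),RX)
E
```

```text
stand [-141.9   15.2] 166.3 F [-0.4 -0.2] q [ 28.5   9.5 113.9 -28.3  48.2  17.7] t 8.0333
move [-0.003   0.0012 -0.0026] [ -0.17 -14.69 -23.06] rows 3.8
move [ 0.0318 -0.0202  0.1269] [ -0.17 -14.69 -23.06] rows 3.8
```

>>> send_rows --targets "-0.003 0.001 -0.003 -0.2 -14.7 -23.1 50;-0.003 0.001 -0.003 -0.2 -14.7 -23.1 50;-0.003 0.001 -0.003 -0.2 -14.7 -23.1 50;-0.003 0.001 -0.003 -0.2 -14.7 -23.1 50;0.032 -0.02 0.127 -0.2 -14.7 -23.1 50;0.032 -0.02 0.127 -0.2 -14.7 -23.1 50;0.032 -0.02 0.127 -0.2 -14.7 -23.1 50;0.032 -0.02 0.127 -0.2 -14.7 -23.1 50;0.032 -0.02 0.127 -0.2 -14.7 -23.1 50;0.032 -0.02 0.127 -0.2 -14.7 -23.1 50"

```text
time_s: 8.87
ee_pos: [500.4, 132.2, 33.6]
ee_rot: [-180.0, 37.8, 140.4]
force: [-0.7, -0.3, 0.3]
gripper_width: 45.7
gripper_force: 0.0
```

```bash
python3 - <<'E'
from h import *
here(); move(sp(-95,15,35),RX); move(sp(-60,15,35),RX)
f=grab('top'); c=cv2.resize(f['image'][140:270,235:370],None,fx=4,fy=4,interpolation=2); g=grab('wrist')['image']
w=cv2.resize(g,(420,262)); o=np.zeros((540,800,3),'uint8'); o[:520,:380]=c[:,:380]; o[:262,380:]=w; cv2.imwrite('pics/c4.png',o)
E
```

```text
stand [-125.3   14.1] 33.6 F [-0.4 -0.7] q [ 36.1  25.2 125.9 -67.1  40.2  43.2] t 8.8667
move [-0.0248  0.001   0.0175] [-0.17 -0.19 -0.15] rows 0.7
move [-0.0524  0.0012  0.039 ] [-0.17 -0.19 -0.15] rows 1.6
```

View pics/c4.png

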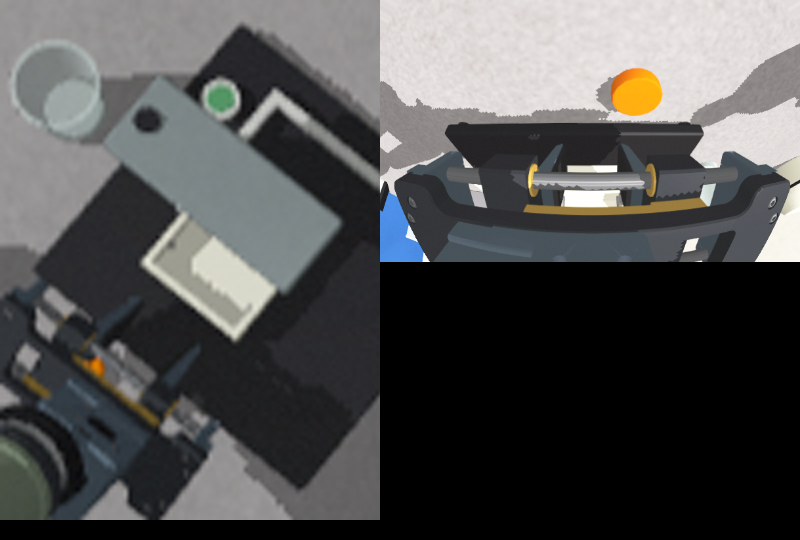

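The top view shows the fingers, at (125,310) and (185,370), pointing at the tray's −x face. That face runs from (145,262) to (237,340), and the fingers are centred on it. Next is the x push.

>>> send_rows --targets "-0.0038 0 0.0027 0 0 0 50;-0.0076 0 0.0054 0 0 0 50;-0.0114 0 0.0081 0 0 0 50;-0.0152 0 0.0108 0 0 0 50;-0.019 0 0.0136 0 0 0 50;-0.0228 0 0.0164 0 0 0 50;-0.0266 0 0.0192 0 0 0 50;-0.0304 0 0.022 0 0 0 50;-0.0342 0 0.0248 0 0 0 50;-0.038 0 0.0276 0 0 0 50;-0.0418 0 0.0304 0 0 0 50;-0.0445 0 0.0325 0 0 0 50"

```text
time_s: 9.97
ee_pos: [544.8, 96.7, 38.3]
ee_rot: [179.6, 38.0, 140.1]
force: [-0.3, 0.4, -1.5]
gripper_width: 45.6
gripper_force: 0.4
```

>>> send_rows --targets "-0.001 0 0.0008 0 0 0 50;-0.002 0 0.0016 0 0 0 50;-0.003 0 0.0024 0 0 0 50;-0.004 0 0.0032 0 0 0 50;-0.005 0 0.004 0 0 0 50;-0.006 0 0.0048 0 0 0 50"

```text
time_s: 10.47
ee_pos: [550.4, 92.3, 38.3]
ee_rot: [179.6, 38.0, 140.1]
force: [-1.9, 1.3, -0.4]
gripper_width: 45.5
gripper_force: 0.6
```

```bash
python3 - <<'E'
from h import *
here()
E
```

```text
stand [-61.3  14.9] 38.3 F [-2.3 -0.2] q [ 28.3  25.7 123.3 -70.3  37.1  38.6] t 10.4667
```

>>> send_rows --targets "0.0012 0 0.0014 0 0 0 50;0.0022 0 0.0028 0 0 0 50;0.0014 0 0.0034 0 0 0 50;0.0006 0 0.004 0 0 0 50;-0.0002 0 0.0046 0 0 0 50;-0.001 0 0.0052 0 0 0 50"

```text
time_s: 10.97
ee_pos: [553.4, 89.7, 34.7]
ee_rot: [179.6, 37.9, 140.1]
force: [-0.6, 0.7, -0.3]
gripper_width: 45.9
gripper_force: 0.5
```

>>> send_rows --targets "-0.0008 0 0.0006 0 0 0 50;-0.0016 0 0.0012 0 0 0 50;-0.0024 0 0.0018 0 0 0 50"

```text
time_s: 11.22
ee_pos: [554.9, 89.0, 34.3]
ee_rot: [179.5, 37.8, 140.0]
force: [-12.3, 11.0, 6.8]
gripper_width: 45.5
gripper_force: 8.1
```

```bash
python3 - <<'E'
from h import *
here()
E
```

```text
stand [-55.8  15.3] 34.3 F [-16.5   0.7] q [ 27.5  26.2 123.2 -71.1  36.5  38.9] t 11.2167
```

Contact with the x stop. I press a little more, then check from above.

>>> send_rows --targets "-0.0004 0 0.0003 0 0 0 50;-0.0008 0 0.0006 0 0 0 50;-0.0012 0 0.0009 0 0 0 50"

```text
time_s: 11.47
ee_pos: [555.1, 88.9, 34.2]
ee_rot: [179.4, 37.7, 140.0]
force: [-18.1, 14.8, 10.6]
gripper_width: 45.5
gripper_force: 11.1
```

>>> send_rows --targets "0.008 0 -0.006 0 0 0 50;0.024 0 -0.019 0 0 0 50;0.024 0 -0.019 0 0 0 50;0.024 0 -0.019 0 0 0 50"

```text
time_s: 11.8
ee_pos: [533.4, 106.6, 35.3]
ee_rot: [179.6, 38.0, 140.2]
force: [0.4, 0.6, 0.1]
gripper_width: 45.5
gripper_force: 0.0
```

```bash
python3 - <<'E'
from h import *
here(); move(sp(-130,10,170),RX); move(sp(-60,-130,180),RY)
f=grab('scene','s5.png'); 
for p in [(70,-30,36),(70,60,36),(-40,60,36),(70,-30,50),(70,60,50),(-40,-30,50),(-40,60,50)]: print(p,proj(f,sp(*p)).round(1))
c=f['image'][160:270,270:410]; cv2.imwrite('pics/c5.png',cv2.resize(c,None,fx=5,fy=5,interpolation=2))
E
```

```text
stand [-83.6  15.2] 35.3 F [-0.1  0.7] q [ 31.   25.6 124.4 -69.9  38.1  40.9] t 11.8
move [-0.0463 -0.0047 -0.1347] [ 0.1   0.   -0.34] rows 3.4
move [-0.1085 -0.1444 -0.0997] [ 0.24 58.72 95.36] rows 15.6
(70, -30, 36) [308.7 217.1]
(70, 60, 36) [323.6 241. ]
(-40, 60, 36) [360.  225.8]
(70, -30, 50) [308.5 213.9]
(70, 60, 50) [323.5 237.8]
(-40, -30, 50) [344.2 199.8]
(-40, 60, 50) [360.3 222.6]
```

View pics/c5.png

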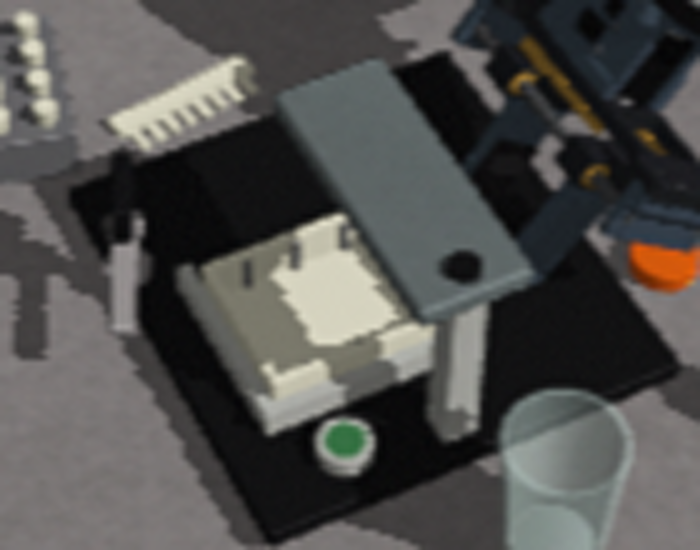

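The scene view shows the tray flush in the corner of both stops, with the stops' corner at about (265,425) in the crop. I retreat upwards and cross over the lamp to the clamp.

```bash
python3 - <<'E'
from h import *
move(sp(-140,10,270),RX); move(sp(98,-68,250),tool(24.6))
Rr=R.from_matrix(RX).inv()*R.from_matrix(tool(24.6)); print(Rr.as_rotvec(degrees=True))
print(R.from_matrix(RX).inv().apply(sp(98,-68,250)-sp(-140,10,270)))
E
```

```text
move [-0.0997 -0.0042 -0.2199] [ 0.1   0.01 -0.38] rows 5.8
move [-0.2754 -0.0813 -0.0577] [ 38.35  23.65 110.73] rows 16.7
[ 38.23970619  23.89482043 111.05617069]
[-175.23332985  -78.          162.2876462 ]
```

>>> send_rows --targets "-0.1 -0.004 -0.22 0 0 0 50;-0.1 -0.004 -0.22 0 0 0 50;-0.1 -0.004 -0.22 0 0 0 50;-0.1 -0.004 -0.22 0 0 0 50;-0.1 -0.004 -0.22 0 0 0 50;-0.1 -0.004 -0.22 0 0 0 50;-0.1 -0.004 -0.22 0 0 0 50"

```text
time_s: 12.43
ee_pos: [489.1, 139.8, 278.0]
ee_rot: [178.6, 38.2, 139.5]
force: [1.7, 0.4, 0.6]
gripper_width: 45.9
gripper_force: 0.0
```

>>> send_rows --targets "-0.175 -0.078 0.162 38.2 23.9 111 50;-0.175 -0.078 0.162 38.2 23.9 111 50;-0.175 -0.078 0.162 38.2 23.9 111 50;-0.175 -0.078 0.162 38.2 23.9 111 50;-0.175 -0.078 0.162 38.2 23.9 111 50;-0.175 -0.078 0.162 38.2 23.9 111 50;-0.175 -0.078 0.162 38.2 23.9 111 50;-0.175 -0.078 0.162 38.2 23.9 111 50;-0.175 -0.078 0.162 38.2 23.9 111 50;-0.175 -0.078 0.162 38.2 23.9 111 50;-0.175 -0.078 0.162 38.2 23.9 111 50;-0.175 -0.078 0.162 38.2 23.9 111 50"

```text
time_s: 13.43
ee_pos: [619.7, -74.6, 248.7]
ee_rot: [171.6, 8.9, 54.8]
force: [1.0, 1.0, -0.7]
gripper_width: 45.4
gripper_force: 0.0
```

```bash
python3 - <<'E'
from h import *
here(); print(env.state()['ee_rot']); move(sp(98,-68,250),tool(24.6))
E
```

```text
stand [ 98.2 -70. ] 248.7 F [0.1 1.4] q [ -1.5  20.6  82.3 -12.5  75.3  36.1] t 13.4333
[171.58825956   8.93482454  54.79045846]
move [ 0.0018  0.0002 -0.0016] [10.55  6.5  30.73] rows 4.6
```

>>> send_rows --targets "0.002 0 -0.002 10.5 6.5 30.7 50;0.002 0 -0.002 10.5 6.5 30.7 50;0.002 0 -0.002 10.5 6.5 30.7 50;0.002 0 -0.002 10.5 6.5 30.7 50;0.002 0 -0.002 10.5 6.5 30.7 50;0.002 0 -0.002 10.5 6.5 30.7 50;0.002 0 -0.002 10.5 6.5 30.7 50"

```text
time_s: 14.02
ee_pos: [620.4, -72.8, 250.4]
ee_rot: [179.8, 0.1, 25.0]
force: [0.3, 0.2, -0.3]
gripper_width: 45.3
gripper_force: 0.0
```

```bash
python3 - <<'E'
from h import *
here(); print(env.state()['ee_rot'])
f=grab('wrist','w6.png')
for p in [(70,-30,50),(-40,-30,50),(70,-45,36),(70,60,36),(98,-68,96)]: print(p,proj(f,sp(*p),True).round(1))
E
```

```text
stand [ 97.5 -68.1] 250.4 F [0.2 0.3] q [-7.6 21.8 79.1 -0.2 79.  57.4] t 14.0167
[1.79826220e+02 5.45236755e-02 2.50352546e+01]
(70, -30, 50) [287.1 166.8]
(-40, -30, 50) [212.5 204.6]
(70, -45, 36) [293.6 175.8]
(70, 60, 36) [256.7 101.6]
(98, -68, 96) [321.4 192.8]
```

View pics/w6.png

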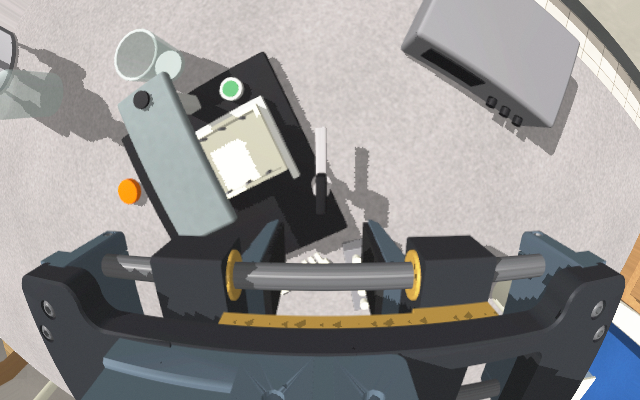

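The knob bar runs straight up the image, (315,176) to (325,213), in line with the tool's x and centred at about (320,195); predicted (321,193). The tray's near edge lies on its predicted line. A numeric check of the tray edges comes next.

```bash
python3 - <<'E'
from h import *
f=grab('wrist'); g=cv2.GaussianBlur(cv2.cvtColor(f['image'],cv2.COLOR_BGR2GRAY),(0,0),.7).astype(np.float32)
def trans(fun,s):
    q=np.array([proj(f,fun(k),True) for k in s],np.float32)
    v=cv2.remap(g,q[:,:1],q[:,1:],1)[:,0]; d=np.gradient(v); i=np.argmax(abs(d)); return s[i].round(1),v.astype(int)
s=np.arange(-45,-15,.5)
print('tray near y at x:',[(x,trans(lambda k:sp(x,k,50),s)[0]) for x in (0,10,20,30,40,50,60)])
s=np.arange(-60,-35,.5)
print('stop end y',[(x,trans(lambda k:sp(x,k,36),s)[0]) for x in (72,74,76)])
s=np.arange(60,95,.5)
print('stop outer x(78)',[(y,trans(lambda k:sp(k,y,36),s)[0]) for y in (-35,-20,0,20,40)])
s=np.arange(50,90,.5)
print('stop outer y(68)',[(x,trans(lambda k:sp(x,k,36),s)[0]) for x in (20,30,40,50,60)])
print(trans(lambda k:sp(k,0,50),np.arange(55,85,1.))[1])
print(trans(lambda k:sp(40,k,50),np.arange(45,80,1.))[1])
E
```

```text
tray near y at x: [(0, np.float64(-32.5)), (10, np.float64(-33.0)), (20, np.float64(-32.5)), (30, np.float64(-33.0)), (40, np.float64(-32.5)), (50, np.float64(-32.5)), (60, np.float64(-32.5))]
stop end y [(72, np.float64(-48.0)), (74, np.float64(-47.5)), (76, np.float64(-48.0))]
stop outer x(78) [(-35, np.float64(68.5)), (-20, np.float64(79.0)), (0, np.float64(79.0)), (20, np.float64(78.5)), (40, np.float64(79.0))]
stop outer y(68) [(20, np.float64(66.0)), (30, np.float64(66.0)), (40, np.float64(66.0)), (50, np.float64(66.0)), (60, np.float64(66.0))]
[214 213 213 213 214 214 214 214 214 214 214 213 210 200 183 174 175 181
 183 184 184 184 179 166 141 109  69  45  37  37]
[214 214 213 205 187 166 156 171 194 217 234 242 244 247 248 249 249 239
 198 135  79  61  57  58  58  58  59  59  59  59  59  72  98 136 185]
```

```bash
python3 - <<'E'
from h import *
here(); move(sp(98.8,-70,120),tool(24.8)); move(sp(98.8,-70,79),tool(24.8))
E
```

```text
stand [ 96.9 -67.2] 250.7 F [-0.5  0.2] q [-7.6 21.8 79.1 -0.2 79.  57.4] t 14.1167
move [-0.0017  0.0026  0.1307] [0.17 0.02 0.31] rows 3.1
move [-0.0017  0.0024  0.1717] [0.17 0.02 0.31] rows 4.1
```

>>> send_rows --targets "-0.0017 0.0022 0.131 0 0 0 50;-0.0017 0.0022 0.131 0 0 0 50;-0.0017 0.0022 0.131 0 0 0 50;-0.0017 0.0022 0.131 0 0 0 50;-0.0017 0.0022 0.155 0 0 0 50;-0.0017 0.0022 0.171 0 0 0 50;-0.0017 0.0022 0.171 0 0 0 50;-0.0017 0.0022 0.171 0 0 0 50"

```text
time_s: 14.78
ee_pos: [621.0, -74.1, 81.1]
ee_rot: [179.8, -0.1, 25.1]
force: [0.1, -0.9, -0.4]
gripper_width: 45.5
gripper_force: 0.0
```

```bash
python3 - <<'E'
from h import *
here(); move(sp(98.8,-70,79),tool(24.8)); print(env.state()['force'])
E
```

```text
stand [ 98.8 -68.8] 81.1 F [ 0.6 -0.7] q [-7.8 28.7 93.3 -0.1 57.8 57.2] t 14.7833
move [-0.0011  0.0005  0.0021] [ 0.18 -0.06  0.31] rows 0.1
[ 0.06025985 -0.93367696 -0.40921444]
```

Close gently.

>>> send_rows --targets "-0.001 0 0.002 0 0 0 10;-0.001 0 0.002 0 0 0 10;-0.001 0 0.002 0 0 0 10;-0.001 0 0.002 0 0 0 10;-0.001 0 0.002 0 0 0 5;-0.001 0 0.002 0 0 0 5" --grip_force 12

```text
time_s: 15.28
ee_pos: [618.6, -71.8, 79.1]
ee_rot: [-179.8, -0.1, 24.9]
force: [-3.7, 10.2, 6.1]
gripper_width: 11.6
gripper_force: 12.0
```

>>> send_rows --targets "-0.001 -0.0022 0.002 0 0 0 5;-0.001 -0.0022 0.002 0 0 -5 5;-0.001 -0.0022 0.002 0 0 -10 5;-0.001 -0.0022 0.002 0 0 -15 5;-0.001 -0.0022 0.002 0 0 -20 5;-0.001 -0.0022 0.002 0 0 -25 5;-0.001 -0.0022 0.002 0 0 -30 5" --grip_force 20

```text
time_s: 15.87
ee_pos: [617.4, -70.4, 79.0]
ee_rot: [180.0, -0.2, 55.2]
force: [-5.5, 8.8, 14.9]
gripper_width: 12.0
gripper_force: 20.0
```

```bash
python3 - <<'E'
from h import *
here(); s=env.state(); print(s['force'],s['torque'],s['ee_rot'])
E
```

```text
stand [ 93.7 -68.2] 79.0 F [-9.8  3.3] q [-7.7 28.5 94.   0.2 57.3 27. ] t 15.8667
[-5.45529028  8.79248155 14.92689234] [ 1.58729041  0.96700435 -0.0468221 ] [179.98148203  -0.20325548  55.20194591]
```

>>> send_rows --targets "0 -0.001 -0.001 0 0 -5 5;0.0005 -0.0015 -0.001 0 0 -10 5;0.0005 -0.0015 -0.001 0 0 -15 5;0.0005 -0.0015 -0.001 0 0 -20 5;0.0005 -0.0015 -0.001 0 0 -25 5;0.0005 -0.0015 -0.001 0 0 -30 5"

```text
time_s: 16.37
ee_pos: [615.7, -69.7, 79.1]
ee_rot: [180.0, -0.1, 85.2]
force: [-6.3, 7.5, 10.7]
gripper_width: 11.9
gripper_force: 20.0
```

```bash
python3 - <<'E'
from h import *
here(); s=env.state(); print(s['force'],s['torque'],s['ee_rot'])
E
```

```text
stand [ 91.9 -68.8] 79.1 F [-9.6  1.8] q [-7.6 28.4 94.2  0.1 57.4 -2.9] t 16.3667
[-6.25305774  7.47992078 10.70452576] [ 1.25552634  0.95836212 -0.14800403] [ 1.79991833e+02 -9.96387002e-02  8.52262604e+01]
```

Turned 60° smoothly; on towards the end stop.

>>> send_rows --targets "0 -0.001 -0.001 0 0 -3 5;0 -0.001 -0.001 0 0 -6 5;0 -0.001 -0.001 0 0 -8 5"

```text
time_s: 16.62
ee_pos: [615.1, -69.7, 79.1]
ee_rot: [179.9, -0.1, 93.1]
force: [-1.9, 5.8, 4.9]
gripper_width: 12.2
gripper_force: 20.0
```

>>> send_rows --targets "0 0 0 0 0 -1.5 5;0 0 0 0 0 -3 5;0 0 0 0 0 -4 5"

```text
time_s: 16.87
ee_pos: [615.1, -69.9, 79.1]
ee_rot: [179.9, -0.1, 96.9]
force: [-2.2, 3.8, 4.1]
gripper_width: 13.5
gripper_force: 20.8
```

```bash
python3 - <<'E'
from h import *
here(); s=env.state(); print(s['force'],s['torque'],s['ee_rot'])
f=grab('scene'); c=f['image'][160:270,270:410]; cv2.imwrite('pics/c7.png',cv2.resize(c,None,fx=5,fy=5,interpolation=2))
E
```

```text
stand [ 91.6 -69.3] 79.1 F [-4.1  1.5] q [ -7.6  28.4  94.3   0.1  57.3 -14.6] t 16.8667
[-2.24073929  3.78965365  4.06677193] [ 0.71424747  0.32074638 -0.75526743] [ 1.79926610e+02 -9.59876063e-02  9.69125332e+01]
```

The end stop is reached: the torque rose and the pads widened. I relieve, open and lift.

>>> send_rows --targets "0 0 0 0 0 1.5 5;0 0 0 0 0 1.5 30;0 0 0 0 0 1.5 50;0 0 0 0 0 1.5 50;0 0 0 0 0 1.5 50;0 0 -0.02 0 0 1.5 50;0 0 -0.05 0 0 1.5 50;0 0 -0.09 0 0 1.5 50;0 0 -0.13 0 0 1.5 50;0 0 -0.17 0 0 1.5 50;0 0 -0.17 0 0 1.5 50;0 0 -0.17 0 0 1.5 50"

```text
time_s: 17.92
ee_pos: [616.7, -71.9, 251.1]
ee_rot: [179.5, 0.2, 95.5]
force: [0.0, 0.5, -0.4]
gripper_width: 45.7
gripper_force: 0.0
```

```bash
python3 - <<'E'
from h import *
here(); f=grab('wrist'); im=f['image']
cv2.imwrite('pics/c8.png',cv2.resize(im[0:260,120:460],None,fx=2.2,fy=2.2,interpolation=2))
E
```

```text
stand [ 94.1 -69.8] 251.1 F [-0.3  0.4] q [ -7.6  21.2  80.   -0.1  78.4 -13.2] t 17.9167
```

View pics/c8.png

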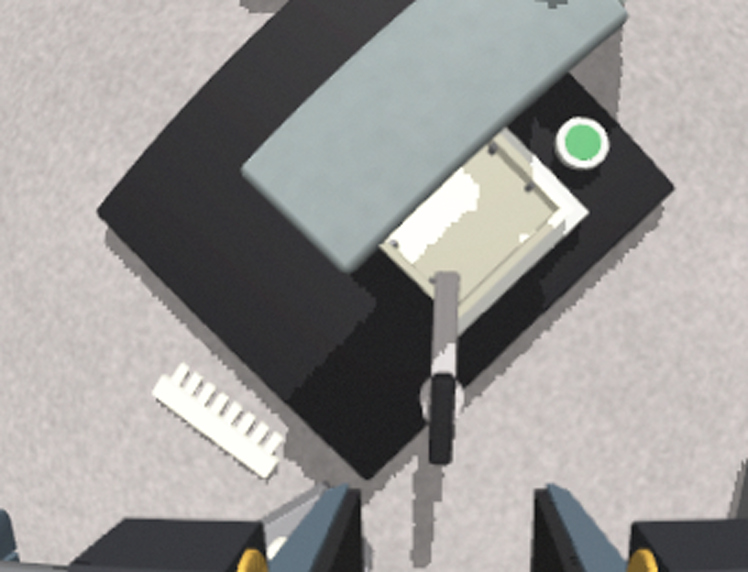

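The finger, from (442,390) to (447,275), lies over the tray's corner at about 1.45 rad, and nothing else has moved. A last numeric check of the tray, then I hand in.

```bash
python3 - <<'E'
from h import *
f=grab('wrist'); g=cv2.GaussianBlur(cv2.cvtColor(f['image'],cv2.COLOR_BGR2GRAY),(0,0),.7).astype(np.float32)
def tr(fun,s):
    q=np.array([proj(f,fun(k),True) for k in s],np.float32); v=cv2.remap(g,q[:,:1],q[:,1:],1)[:,0]; return s[np.argmax(abs(np.gradient(v)))].round(1)
print([tr(lambda k:sp(x,k,50),np.arange(-45,-20,.5)) for x in (20,28,36,44,52)],'outer y68',[tr(lambda k:sp(x,k,36),np.arange(55,85,.5)) for x in (30,40,50)],'outer x78',[tr(lambda k:sp(k,y,36),np.arange(72,90,.5)) for y in (0,20,40)])
v=[g[tuple(np.round(proj(f,sp(k,20,43),True)).astype(int)[::-1])].astype(int) for k in range(55,85)]; print(v)
E
```

```text
[np.float64(-32.5), np.float64(-32.5), np.float64(-32.5), np.float64(-32.5), np.float64(-32.5)] outer y68 [np.float64(66.0), np.float64(66.0), np.float64(65.5)] outer x78 [np.float64(77.0), np.float64(77.0), np.float64(77.0)]
[np.int64(210), np.int64(209), np.int64(209), np.int64(210), np.int64(210), np.int64(209), np.int64(207), np.int64(203), np.int64(194), np.int64(193), np.int64(197), np.int64(208), np.int64(207), np.int64(203), np.int64(196), np.int64(187), np.int64(182), np.int64(180), np.int64(179), np.int64(176), np.int64(162), np.int64(132), np.int64(88), np.int64(38), np.int64(38), np.int64(34), np.int64(34), np.int64(34), np.int64(34), np.int64(34)]
```

The tray hasn't moved.

```bash
python3 -c "
from h import *
print(env.job_done())"
```

```text
the job is handed in; nothing more can be done
None
```

I slid the tray flush into the corner of both stops, turned the clamp counterclockwise to its end stop with the finger over the tray, let go and handed the job in at about 18 s; no verdict came back.

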